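Set the spring gate of a live trap

ROBOT

A 6-joint arm with a two-finger parallel gripper is mounted at the origin on a cart in front of the work surface, level with it; the furniture and walls round the work are solid. World frame = base frame: x ahead of the robot, y to its left, z up, the work surface at z = 0. Lengths are in m, angles in rad, forces in N, time in s.
With the tool pointing down it reaches from about 0.375 to 0.9 m from the base axis. Payload 3.1 kg.
Tool frame: the origin (TCP) lies midway between the tips of the shut fingers; the grasp point (between the pads) lies 19 mm behind it (manip.grip_depth is the distance from the TCP to the grasp point, in m); z points along the fingers, y is the line along which they close (so a half turn about z gives the same grasp; the last joint's range is limited). The gripper opens to 85 mm and grips with 20 to 120 N. Pads are 22 mm wide; open, the fingers measure 114 mm over their backs; the gripper's body (76 mm by 85 mm) begins 54 mm behind the grasp point. The pads swing forward as they close: fully open they stand 13 mm farther back than shut.
Start: joints at [-1.359, 0.527, 1.433, -0, 1.181, -0.178], TCP at [0.238, -0.578, 0.231] pointing down, gripper open.
Joint ranges: [-3.08, 3.08], [-0.75, 2.2], [0.22, 2.44], [-1.43, 4.57], [0, 2.65], [-2.85, 2.85]. Speed limits (rad/s): [2.79, 2.79, 3.14, 3.14, 3.14, 3.14].

INTERFACE

Orientations are given as a unit quaternion [x, y, z, w].
In Python, from station import telemetry, snapshot, manip gives the robot as it stands. The module is installed in compiled form; this text tells all that it offers.
- The arm moves only by the shell command python3 -m crank 'ROWS' [OPENING] [FORCE]. ROWS is text: rows parted by semicolons, each of 6 numbers parted by spaces: the shift along the tool's x, y, z as a fraction of full scale, then the turn, a rotation vector about the tool's x, y, z as a fraction of full scale. A call has exactly 5 rows; each row shifts and turns the commanded pose from where the row before left it, along the tool's axes as they then stand; what a row does not reach is not made up. Full scale, the value 1, is 4 cm for a shift and 90 degrees for a turn. A row lasts 1/10 s, in which the tool goes at most 50 mm and 8.59 degrees, less where a joint would pass 70% of its speed; a pose out of reach is approached as far as the arm can. A call with a number of a shift or a turn outside -1 to 1 is refused whole. A call with a gripper value outside its range is refused whole. OPENING is the opening, from -1 (shut) to 1 (fully open), set as the call begins (- or left out, the last holds). The fingers move at their own pace and stop on an object; FORCE is the grip in N (left out, the last holds). Time passes only in rows, so rows that do not move let the fingers close, or fill a call up. It gives the time, the measured TCP pose, the force, the opening and the grip force at its end, in the units of the state.
- telemetry.sense(): the state, without advancing time (a new reading comes with each control period).
- snapshot(name): name is "scene" or "side" or "wrist"; returns a dict with "image" (384x512x3 uint8, red, green, blue), "depth" (384x512 float32, m along the optical axis (not along the pixel's ray), 0 where there is no reading), "camera_matrix" (3x3 intrinsics, pixels), "rvec" (rotation vector, rad) and "tvec" (3), from world to camera coordinates, as OpenCV has them. Camera axes: x right, y down, z forward; pixel columns grow to the right and rows downward; lengths in m; the calibration is good to about 2 mm. A picture is of the moment at which its call begins.
- manip.sign_off(): hands the job in; it is judged then, once.
The state is a dict: "t": time; "q": joint angles; "qd": joint speeds; "tau": joint torques, N m; "tcp_pos": TCP position; "tool_rot": TCP orientation; "force": force on the tool from outside, world axes, zero at the start; "ft_torque": the same for the moment, N m; "finger_gap": opening from 0.0 (shut) to 1.0 (fully open); "gripper_force": force on a finger pad.
Only numpy, scipy, OpenCV 4.12 (cv2) and the standard library are available. Lean on these libraries where they do the work, as an engineer would, in place of code of your own. Each camera call takes 0.05 s, during which the arm holds its last target. There are 200 camera calls.

TASK

Set the small-mammal live trap for the field: swing its sprung gate down flat on the threshold so that the trigger hook stands up through the slot, keep the gate down while you push the hook all the way home towards the tunnel, then let go so that the hook alone holds the gate open. If the hook was left pushed in, draw it out, away from the tunnel, first, or the gate cannot come down over it. Do not force the thin gate, do not shove the trap about, and leave everything else on the bench alone.

Things in the scene. Friction and masses are not known exactly. Their poses are not given: they have to be found in the camera images.
- live_trap: Aluminium box trap, loose on four rubber feet, 1.2 to 1.8 kg. Origin: on the bench under the middle of the gate's hinge; x points from the hinge into the tunnel (roughly away from the robot), y left, z up. Tunnel: x 5 to 203 mm, 104 wide, flat roof at z = 100 mm. In front of it lies the flat threshold plate, x -125 to 0, 118 wide, top at z = 10 mm.
- gate (a joint): Gate angle, rad. 0 = shut, upright across the tunnel mouth; 1.57 = swung outward (to the trap's -x) and down, flat on its stops on the threshold. Two torsion springs always drive it shut: 0.16 N m at 0, 0.47 N m at 1.57 (about 5 N near the free edge); let go, it snaps shut. Thin sheet: to be pressed with no more than 40 N.
- gate_hinge (a point): Middle of the hinge line, which runs along the trap's y at x = 0, z = 16 mm. The gate is a 3 mm plate (centred on the hinge line), 96 wide, and ends 115 mm from the hinge. Shut, its free end stands 31 mm above the roof as a tab that can be pushed outward from behind; flat, its upper face is at z = 17.5 mm, its free edge at x = -115 mm.
- gate_edge (a point): Point on the gate's inner face (the upper face once it lies flat), in the middle of the plain sheet beyond the slot, 100 mm from the hinge.
- gate_slot (a point): Centre of the slot in the gate, on the inner face. The slot is 16 wide and runs from 50 to 84 mm from the hinge; from 84 to 115 mm the sheet is plain.
- trigger (a joint): Position of the trigger hook along the trap's x, m. 0 = drawn out, away from the tunnel: the gate's slot passes over it. 0.014 = pushed home to its stop: its nose lies over the sheet between slot and hinge. It stays where it is left (friction 1.2 N). Above 0.006 the nose is in the way of the gate coming down.
- hook_nose (a point): Tip of the hook's brass nose, at its underside, z = 19.5 mm; the nose is 5 thick and points 10 mm towards the tunnel. With the gate right down on its stops the nose clears the sheet by only 2 mm; held higher, the hook jams on the sheet. Once set and let go, the gate rises against the nose and rests at about 1.52 rad.
- thumb_piece (a point): Middle of the outer face (looks to the trap's -x, away from the tunnel) of the orange thumb piece on top of the hook, z = 36 mm; at trigger = 0 it is at x = -73 mm, y = 0 of the trap. The thumb piece is 7 mm thick along x, 10 wide, z 27 to 44 mm; the riser below it is 5 thick, its outer face 1 mm further in.
- bait_vial: Bystander: small lidded sample jar, 34 mm across, 60 high, upright beside the trap on its left. Origin under its centre.
- cleaning_brush: Bystander: fine red-handled brush, 136 x 8 x 8 mm, lying beside the trap on its right. Origin under its middle.
- field_book: Bystander: purple notebook, 210 x 152 x 14 mm, lying at the right. Origin under its centre.
- pen: Bystander: blue pen, 142 mm long, lying at the front right. Origin under its middle.
- bench_timer: Bystander: white bench timer, 48 x 62 x 55 mm, standing at the left. Origin under its centre.
- tape: Bystander: roll of white label tape, 62 mm across, 19 high, lying at the right. Origin under its centre.

How it is judged:
On the way:
1. the gate lies flat with the drawn-out hook standing up through its slot (value of joint gate above 1.5 rad and value of joint trigger below 0.01 m), for 0.1 s.
At the end, for the whole second after the job is handed in: The gate is held down by the hook alone (gate angle above 1.46 rad, at rest), the hook is home (more than 11 mm in, within 3 mm of its stop), the trap stands upright and still on its feet (value of joint gate above 1.46 rad and value of joint trigger above 0.011 m and velocity of joint gate between -0.05 and 0.05 rad/s and angle between live_trap's own z axis and vertical below 0.05 rad and linear speed of live_trap below 0.01 m/s); the robot touches nothing.
It fails at once if the gate was pressed with more than 40 N (contact force between any of the arm, the fingers and gate above 40 N).
It fails at once if the trap was shoved more than 50 mm or tipped (distance of live_trap from where it was at the start of the episode above 0.05 m or angle between live_trap's own z axis and vertical above 0.2 rad).
It fails at once if a bystander was moved more than 30 mm (distance of any of bait_vial, cleaning_brush, field_book, pen, bench_timer, tape from where it was at the start of the episode above 0.03 m).
It also fails if it takes over 58 s, if anything falls off the work surface, if the arm or the gripper's body presses on something with over 40 N, if the wrist force passes 120 N, or if a joint passes its speed limit or range.

## Working session

There is one attempt and no reset: what is moved stays moved. The work goes in short steps, Python scripts to look and compute and a shell command to move; the robot and the scene stay as the last step left them, time stands still between calls to the robot, and variables do not carry over. Pictures are saved under pics/ and viewed, at most 13 in all, crops included, and the job is handed in when it is done.

```bash
mkdir -p pics; cat > h.py <<'E'
import numpy as np,cv2
from station import telemetry,snapshot,manip
from scipy.spatial.transform import Rotation as R
def snap(n,f):
    s=snapshot(n); cv2.imwrite(f'pics/{f}.png',s['image'][:,:,::-1]); np.savez(f'{f}.npz',**s); return s
def world(s):
    K=s['camera_matrix'];d=s['depth'];v,u=np.mgrid[:d.shape[0],:d.shape[1]]
    p=np.stack([(u-K[0,2])/K[0,0]*d,(v-K[1,2])/K[1,1]*d,d],-1)
    Rm=cv2.Rodrigues(np.array(s['rvec'],float))[0]
    return (p-np.array(s['tvec']).ravel())@Rm
def st():
    s=telemetry.sense();print(s['t'],np.round(s['tcp_pos'],4),np.round(s['tool_rot'],3),np.round(s['force'],1),s['finger_gap'],np.round(s['q'],2));return s
E
python3 - <<'E'
from h import *
a=snap('scene','a');b=snap('side','b')
cv2.imwrite('pics/ab.png',cv2.resize(np.hstack([a['image'],b['image']])[:,:,::-1],(800,300)))
st()
E
```

```text
0.1 [ 0.2374 -0.5774  0.2304] [ 0.981  0.194 -0.    -0.001] [0.  0.7 0.7] 1.000277598149122 [-1.36  0.53  1.43 -0.    1.18 -0.18]
```

View pics/a.png

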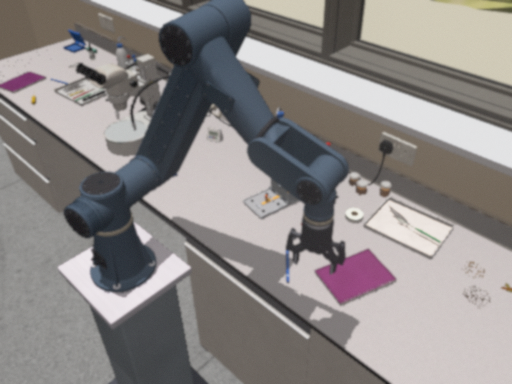

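View pics/b.png

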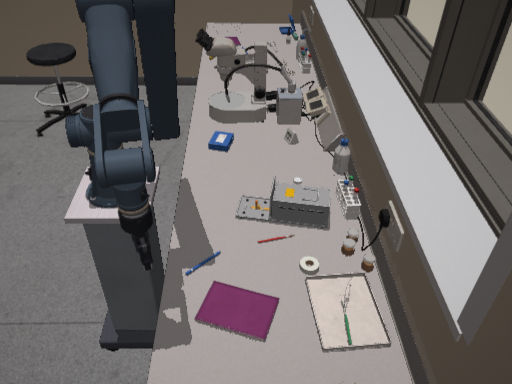

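The side view shows the trap: threshold around (255,208), orange hook at (258,205), tunnel roof around (302,198), and the gate upright at about (273,195). I'll measure it.

```bash
python3 - <<'E'
from h import *
s=dict(np.load('b.npz'));W=world(s)
im=s['image'][170:235,225:345,::-1]
cv2.imwrite('pics/c.png',cv2.resize(im,None,fx=6.6,fy=6.6,interpolation=cv2.INTER_CUBIC))
sub=W[165:240,225:350].reshape(-1,3)
print('bench z',np.median(W[150:165,230:250,2]), np.median(W[250:270,230:250,2]))
r=sub[(abs(sub[:,2]-.1)<.006)];print('roof',len(r),r.mean(0),cv2.minAreaRect(r[:,:2].astype(np.float32)*1000))
t=sub[(abs(sub[:,2]-.01)<.005)];print('thr',len(t),t.mean(0),cv2.minAreaRect(t[:,:2].astype(np.float32)*1000))
g=sub[sub[:,2]>.112];print('tab',len(g),np.round(g,3).tolist()[:60])
hsv=cv2.cvtColor(s['image'],cv2.COLOR_RGB2HSV)
m=(hsv[...,0]>5)&(hsv[...,0]<25)&(hsv[...,1]>140)&(hsv[...,2]>100)
for v,u in np.argwhere(m): 
  if 185<v<235 and 230<u<290: print(u,v,np.round(W[v,u],3),s['image'][v,u])
E
```

```text
bench z 0.0006605616254256926 0.0002981610803046283
roof 1127 [ 0.70374118 -0.15397634  0.10076791] ((743.6104125976562, -148.1980743408203), (317.38818359375, 157.45623779296875), 8.437579154968262)
thr 1086 [ 0.61121116 -0.10577365  0.00968877] ((678.2408447265625, -60.80702209472656), (499.3348083496094, 442.27276611328125), 0.08137277513742447)
tab 81 [[0.482, -1.373, 1.096], [0.482, -1.373, 1.096], [0.482, -1.373, 1.096], [0.482, -1.373, 1.096], [0.482, -1.373, 1.096], [0.482, -1.373, 1.096], [0.482, -1.373, 1.096], [0.606, -0.091, 0.136], [0.606, -0.091, 0.131], [0.605, -0.103, 0.136], [0.602, -0.103, 0.132], [0.605, -0.103, 0.132], [0.482, -1.373, 1.096], [0.601, -0.11, 0.133], [0.605, -0.111, 0.134], [0.601, -0.113, 0.13], [0.604, -0.115, 0.132], [0.482, -1.373, 1.096], [0.6, -0.126, 0.136], [0.605, -0.111, 0.124], [0.6, -0.127, 0.133], [0.606, -0.105, 0.115], [0.482, -1.373, 1.096], [0.482, -1.373, 1.096], [0.596, -0.132, 0.132], [0.6, -0.134, 0.133], [0.482, -1.373, 1.096], [0.596, -0.136, 0.13], [0.599, -0.14, 0.134], [0.596, -0.144, 0.133], [0.6, -0.136, 0.126], [0.595, -
[... 2768 characters left out ...]
115  0.011] [112  84  37]
258 207 [ 0.551 -0.118  0.014] [108  79  35]
259 207 [ 0.555 -0.111  0.007] [147 116  66]
257 208 [ 0.547 -0.12   0.01 ] [109  84  48]
258 208 [ 0.55  -0.123  0.013] [120  93  52]
259 208 [ 0.554 -0.122  0.012] [118  90  46]
260 208 [ 0.558 -0.119  0.009] [190 144  68]
261 208 [ 0.562 -0.121  0.011] [202 154  75]
264 208 [ 0.573 -0.118  0.009] [205 156  80]
265 208 [ 0.576 -0.12   0.011] [210 164  89]
266 208 [ 0.58  -0.124  0.014] [202 157  85]
267 208 [ 0.583 -0.124  0.014] [200 155  82]
265 209 [ 0.576 -0.134  0.018] [183 140  75]
266 209 [ 0.58  -0.128  0.013] [184 138  69]
267 209 [ 0.583 -0.127  0.012] [185 139  63]
268 209 [ 0.587 -0.128  0.013] [198 148  70]
```

View pics/c.png

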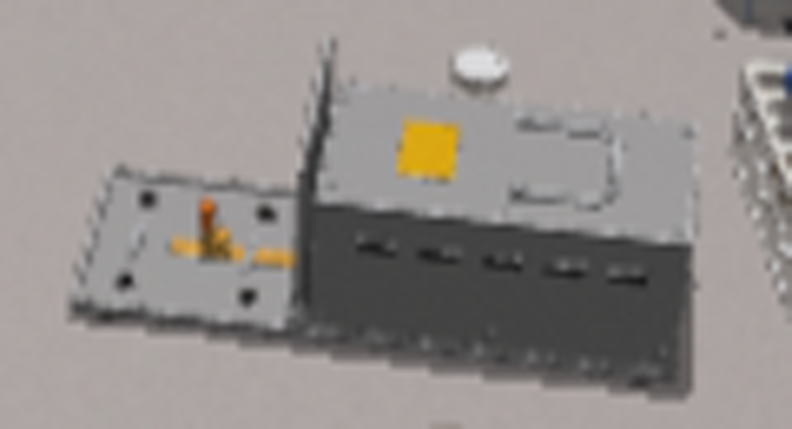

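The crop shows the gate upright, the threshold with the orange thumb at crop pixel (208,210), and the jar lid at (480,65). Next I'll fit the trap pose precisely.

```bash
cat >> h.py <<'E'
def fit(s,box):
    W=world(s);v0,v1,u0,u1=box
    m=np.zeros(W.shape[:2],np.uint8);z=W[...,2]
    m[v0:v1,u0:u1]=((z>.092)&(z<.108)&(s['depth']>0))[v0:v1,u0:u1]
    m=cv2.morphologyEx(m,cv2.MORPH_OPEN,np.ones((3,3)))
    n,l,sts,_=cv2.connectedComponentsWithStats(m);k=1+np.argmax(sts[1:,4])
    r=W[l==k];return r,cv2.minAreaRect(r[:,:2].astype(np.float32)*1000)
def go(tx,ty,tz,s=None):
    "tool-axis shift in full-scale units to world target"
    s=s or telemetry.sense();Rm=R.from_quat(s['tool_rot'])
    print('shift units',np.round(Rm.inv().apply(np.array([tx,ty,tz])-s['tcp_pos'])/.04,3),'toolx yaw',np.degrees(np.arctan2(*Rm.as_matrix()[[1,0],0])), 'z',Rm.as_matrix()[:,2].round(3))
E
python3 - <<'E'
from h import *
s=dict(np.load('b.npz'));r,b=fit(s,(165,240,265,345));print(len(r),r[:,2].mean(),b)
go(.5,-.12,.3)
E
python3 -m crank '0 0 -0.3 0 0 -0.095;0 0 -0.3 0 0 -0.095;0 0 -0.3 0 0 -0.095;0 0 -0.3 0 0 -0.095;0 0 -0.3 0 0 -0.095' -1
python3 -m crank '0 0 -0.3 0 0 -0.095;0 0 0 0 0 -0.066;0 0 0 0 0 0;0 0 0 0 0 0;0 0 0 0 0 0'
python3 - <<'E'
from h import *
st();go(.46,-.12,.3)
E
```

```text
1124 0.10085574267040943 ((701.0777587890625, -151.9167938232422), (114.1300277709961, 198.22848510742188), 80.13247680664062)
shift units [10.419 -8.087 -1.72 ] toolx yaw 22.336380846409718 z [-0.     0.002 -1.   ]
t: 0.6
tcp_pos: [0.2374, -0.5777, 0.2912]
tool_rot: [0.841, 0.54, 0.0, -0.001]
force: [0.2, -0.1, -0.2]
finger_gap: 0.144
gripper_force: 0.0
t: 1.1
tcp_pos: [0.2374, -0.5777, 0.3027]
tool_rot: [0.769, 0.639, 0.0, -0.001]
force: [-0.0, 0.3, -0.1]
finger_gap: 0.003
gripper_force: 0.0
1.1 [ 0.2374 -0.5777  0.3027] [ 0.769  0.639  0.    -0.001] [-0.   0.3 -0.1] 0.0030776498047740083 [-1.36  0.46  1.35  0.    1.34 -1.18]
shift units [12.266  3.383  0.08 ] toolx yaw 79.48665271650643 z [-0.     0.001 -1.   ]
```

```bash
for i in 1 2 3; do :; done
python3 -m crank '0.818 0.226 0 0 0 0;0.818 0.226 0 0 0 0;0.818 0.226 0 0 0 0;0.818 0.226 0 0 0 0;0.818 0.226 0 0 0 0' >/dev/null
python3 -m crank '0.818 0.226 0 0 0 0;0.818 0.226 0 0 0 0;0.818 0.226 0 0 0 0;0.818 0.226 0 0 0 0;0.818 0.226 0 0 0 0' >/dev/null
python3 -m crank '0.818 0.226 0 0 0 0;0.818 0.226 0 0 0 0;0.818 0.226 0 0 0 0;0.818 0.226 0 0 0 0;0.818 0.226 0 0 0 0'
python3 - <<'E'
from h import *
st();s=snap('wrist','w1');print(s['rvec'],s['tvec'])
E
```

```text
t: 2.6
tcp_pos: [0.4601, -0.1186, 0.3032]
tool_rot: [0.769, 0.639, -0.0, -0.0]
force: [-0.3, 0.6, -0.2]
finger_gap: -0.003
gripper_force: 0.0
2.6 [ 0.4601 -0.1186  0.3032] [ 0.769  0.639 -0.    -0.   ] [-0.3  0.6 -0.2] -0.0031209708504410225 [-0.49  0.23  1.7   0.    1.21 -0.3 ]
[-2.83927998  0.26039557  0.03991299] [-0.47363669 -0.08896163  0.43908213]
```

View pics/w1.png

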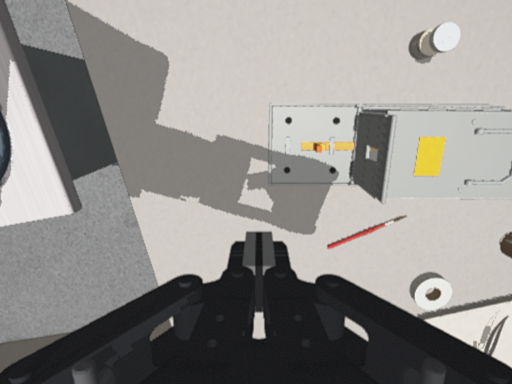

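The wrist view shows the threshold from (270,105) to (357,185), the orange thumb at about (319,147), the gate top edge near x=390, and the brush at (365,232).

```bash
python3 - <<'E'
from h import *
s=dict(np.load('w1.npz'));W=world(s)
r,b=fit(s,(90,215,385,512));print(len(r),r[:,2].mean(),b)
h=np.array([.5987,-.1341]);ya=np.radians(-9.87);Rz=np.array([[np.cos(ya),-np.sin(ya)],[np.sin(ya),np.cos(ya)]])
def T(P): 
    q=np.array(P,float).copy();q[...,:2]=(q[...,:2]-h)@Rz;return q
L=T(W)
# roof edges (y) and threshold
z=L[...,2];dv=s['depth']>0
m=dv&(abs(z-.1)<.006)&(L[...,0]>0.0)&(L[...,0]<.15)&(abs(L[...,1])<.07);p=L[m];print('roof y',np.percentile(p[:,1],[.5,99.5]),'x min',np.percentile(p[:,0],1),'z',p[:,2].mean())
for n,a,c in(('thr',.006,.015),):
    m=dv&(z>a)&(z<c)&(L[...,0]>-.14)&(L[...,0]<-.01)&(abs(L[...,1])<.075);p=L[m];print(n,np.percentile(p[:,0],[.5,99.5]),np.percentile(p[:,1],[.5,99.5]))
m=dv&(z>.115)&(z<.14)&(abs(L[...,0])<.03)&(abs(L[...,1])<.07);p=L[m];print('tab',len(p),p.mean(0),np.percentile(p[:,1],[1,99]),np.polyfit(p[:,1],p[:,0],1))
m=dv&(z>.034)&(z<.055)&(L[...,0]>-.1)&(L[...,0]<-.03)&(abs(L[...,1])<.02);p=L[m];print('thumb',len(p),p.mean(0),p.min(0),p.max(0))
hsv=cv2.cvtColor(s['image'],cv2.COLOR_RGB2HSV);img=s['image'].astype(int)
m2=(hsv[...,0]<14)&(hsv[...,1]>170)&(np.arange(512)[None]>300)&(np.arange(512)[None]<340)&(np.arange(384)[:,None]<170)&(np.arange(384)[:,None]>130)
print('orange',np.argwhere(m2).min(0),np.argwhere(m2).max(0),L[m2].mean(0).round(4))
cv2.imwrite('pics/w1c.png',cv2.resize(s['image'][95:210,260:400,::-1],None,fx=5,fy=5,interpolation=cv2.INTER_CUBIC))
E
```

```text
10590 0.09992631158547081 ((685.0648803710938, -146.26925659179688), (103.40633392333984, 164.67108154296875), 79.50154876708984)
roof y [-0.04827325  0.05478661] x min 0.016583357441840946 z 0.09989742695533861
thr [-0.12554859 -0.01056388] [-0.05380159  0.06363399]
tab 799 [-0.00085945  0.00645012  0.12682757] [-0.04262319  0.05166061] [ 0.01499256 -0.00095615]
thumb 46 [-0.0583141   0.00555632  0.0428684 ] [-0.06143229  0.0009248   0.03478867] [-0.05427232  0.01002598  0.04599054]
orange [145 315] [151 319] [-0.0601  0.0074  0.0397]
```

View pics/w1c.png

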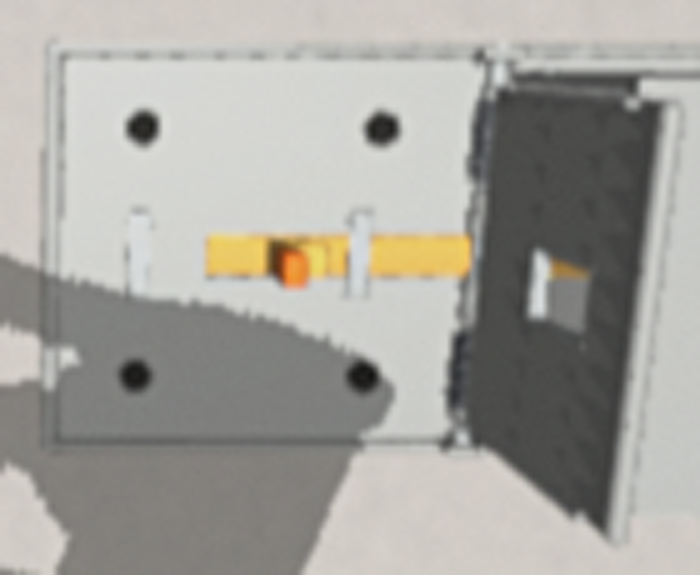

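```bash
cat >> h.py <<'E'
H=np.array([.5988,-.1306]);YA=np.radians(-10.4)
def goT(x,y,z):
    c,s_=np.cos(YA),np.sin(YA);go(H[0]+c*x-s_*y,H[1]+s_*x+c*y,z)
def tpos():
    p=np.array(telemetry.sense()['tcp_pos'])-[*H,0];c,s_=np.cos(YA),np.sin(YA)
    print('trap-frame tcp',np.round([c*p[0]+s_*p[1],-s_*p[0]+c*p[1],p[2]],4))
E
python3 - <<'E'
from h import *
goT(-.064,0,.16);goT(-.064,0,.024)
E
```

```text
shift units [0.203 1.849 3.583] toolx yaw 79.65624600261577 z [ 0.002  0.004 -1.   ]
shift units [0.187 1.847 6.983] toolx yaw 79.65624600261577 z [ 0.002  0.004 -1.   ]
```

```bash

python3 -m crank '0.04 0.37 0.716 0 0 0;0.04 0.37 0.716 0 0 0;0.04 0.37 0.716 0 0 0;0.04 0.37 0.716 0 0 0;0.04 0.37 0.716 0 0 0' -0.2 >/dev/null
python3 -m crank '0 0 0.4 0 0 0;0 0 0.4 0 0 0;0 0 0.4 0 0 0;0 0 0 0 0 0;0 0 0 0 0 0'
python3 - <<'E'
from h import *
tpos();goT(-.064,0,.024);s=snap('wrist','w2')
E
```

```text
t: 3.65
tcp_pos: [0.5338, -0.1256, 0.112]
tool_rot: [0.769, 0.64, -0.0, -0.0]
force: [0.6, -0.6, 0.2]
finger_gap: 0.402
gripper_force: 0.0
trap-frame tcp [-0.0648 -0.0068  0.112 ]
shift units [0.169 0.022 2.199] toolx yaw 79.53981407870384 z [-0.001  0.    -1.   ]
```

View pics/w2.png

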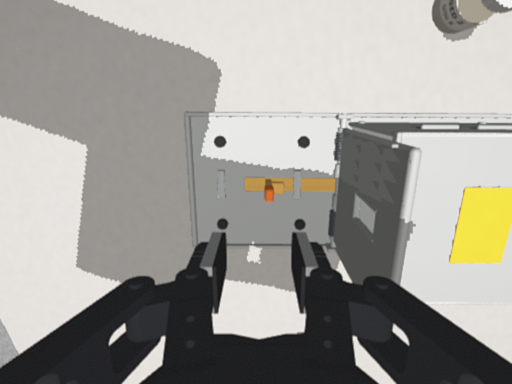

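The wrist view shows the fingers either side of the thumb at (269,190). The knuckles reach out to the right, around (385,290), so I'll check their clearance to the gate.

```bash
cat >> h.py <<'E'
def L(s):
    W=world(s);c,s_=np.cos(YA),np.sin(YA);q=W.copy();d=W[...,:2]-H;q[...,0]=c*d[...,0]+s_*d[...,1];q[...,1]=-s_*d[...,0]+c*d[...,1];return q
E
python3 - <<'E'
from h import *
s=dict(np.load('w2.npz'));q=L(s);dv=s['depth']>0
g=dv&(s['image'].max(-1)<70)&(np.arange(384)[:,None]>230)&(q[...,2]>.1)
for z in np.arange(.11,.27,.015):
    p=q[g&(q[...,2]>z)&(q[...,2]<z+.015)]
    p=p[(abs(p[:,0]+.065)<.15)]
    if len(p):print(round(z-.112,3),len(p),np.percentile(p[:,0],[1,99]).round(3)+.0648,np.percentile(p[:,1],[1,99]).round(3))
z=q[...,2]
m=dv&(z>.036)&(z<.055)&(q[...,0]>-.1)&(q[...,0]<-.03)&(abs(q[...,1])<.02);p=q[m];print('thumb',len(p),p.mean(0),p.min(0),p.max(0))
m=dv&(z>.115)&(z<.14)&(abs(q[...,0])<.03)&(q[...,1]>-.035)&(abs(q[...,1])<.07);p=q[m];print('tab',len(p),p.mean(0),np.percentile(p[:,1],[1,99]),np.polyfit(p[:,1],p[:,0],1))
m=dv&(z>.006)&(z<.015)&(q[...,0]>-.14)&(q[...,0]<-.01)&(abs(q[...,1])<.075);p=q[m];print(np.percentile(p[:,0],[.5,99.5]),np.percentile(p[:,1],[.5,99.5]))
E
```

```text
-0.002 309 [-0.0292  0.0648] [-0.021  0.005]
0.013 830 [-0.0302  0.0298] [-0.015  0.005]
0.028 1117 [-0.0302  0.0298] [-0.016  0.006]
0.043 7052 [-0.0492  0.0498] [-0.016  0.008]
0.058 7775 [-0.0542  0.0548] [-0.017  0.011]
0.073 16313 [-0.0592  0.0598] [-0.01   0.012]
0.088 4245 [-0.0582  0.0578] [0.004 0.014]
thumb 129 [-0.05709116  0.00222799  0.04329944] [-0.06007272 -0.00341051  0.03644375] [-0.05389196  0.00624066  0.04576261]
tab 3168 [-0.00014452  0.0191658   0.12664773] [-0.01687141  0.04881019] [ 0.00544661 -0.00024891]
[-0.1237511  -0.01044975] [-0.05644989  0.05968721]
```

```bash
sed -i 's/^H=.*;YA/H=np.array([.5991,-.1291]);YA/' h.py
python3 -m crank '0 0 0 -0.083 0 0;0 0 0 -0.083 0 0;0 0 0 0 0 0;0 0 0 0 0 0;0 0 0 0 0 0'
python3 - <<'E'
from h import *
tpos();goT(-.064,0,.045);goT(-.064,0,.024);
E
```

```text
t: 4.2
tcp_pos: [0.5364, -0.1266, 0.1133]
tool_rot: [0.762, 0.635, 0.084, 0.101]
force: [0.6, 0.2, -0.1]
finger_gap: 0.399
gripper_force: 0.0
trap-frame tcp [-0.0621 -0.0089  0.1133]
shift units [ 0.224 -0.491  1.637] toolx yaw 79.58278668800985 z [ 0.256 -0.048 -0.965]
shift units [ 0.225 -0.628  2.143] toolx yaw 79.58278668800985 z [ 0.256 -0.048 -0.965]
```

```bash

python3 -m crank '0.11 -0.1 0.32 0 0 0;0.11 -0.1 0.32 0 0 0;0 -0.1 0.32 0 0 0;0 -0.1 0.32 0 0 0;0 -0.1 0.35 0 0 0'
python3 -m crank '0 -0.06 0.2 0 0 0;0 -0.06 0.2 0 0 0;0 0 0.1 0 0 0;0 0 0 0 0 0;0 0 0 0 0 0'
python3 - <<'E'
from h import *
tpos();goT(-.064,0,.024);s=snap('wrist','w3');q=L(s);z=q[...,2]
o=(s['image'][...,0]>90)&(s['image'][...,2]<60)&(z>.03)&(z<.055)&(s['depth']>0)&(abs(q[...,1])<.02)&(q[...,0]>-.1)&(q[...,0]<-.03)
p=q[o];print(len(p),p.min(0),p.max(0))
E
```

```text
t: 4.7
tcp_pos: [0.5357, -0.1171, 0.0439]
tool_rot: [0.761, 0.635, 0.084, 0.101]
force: [0.9, 0.4, 0.2]
finger_gap: 0.4
gripper_force: 0.0
t: 5.2
tcp_pos: [0.5345, -0.1168, 0.0237]
tool_rot: [0.762, 0.635, 0.084, 0.101]
force: [1.5, -0.3, -0.1]
finger_gap: 0.4
gripper_force: 0.3
trap-frame tcp [-0.0658  0.0005  0.0237]
shift units [-0.011  0.044  0.005] toolx yaw 79.58098448304497 z [ 0.255 -0.047 -0.966]
487 [-0.06085894 -0.00515618  0.03011036] [-0.04849035  0.01171016  0.04534508]
```

View pics/w3.png

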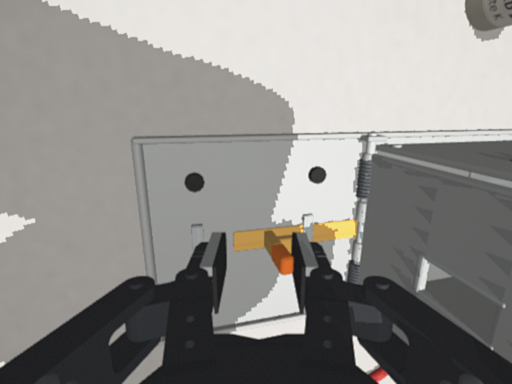

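The thumb at (285,262) sits just inside the right-hand finger. Next I'll draw the hook out.

```bash

python3 -m crank '0 -0.09 -0.024 0 0 0;0 -0.09 -0.024 0 0 0;0 -0.09 -0.024 0 0 0;0 -0.09 -0.024 0 0 0;0 -0.09 -0.024 0 0 0'
python3 -m crank '0 0 0 0 0 0;0 0 0 0 0 0;0 0 0 0 0 0;0 0 0 0 0 0;0 0 0 0 0 0'
python3 - <<'E'
from h import *
tpos();s=snap('wrist','w4');q=L(s);z=q[...,2]
o=(s['image'][...,0]>90)&(s['image'][...,2]<60)&(z>.036)&(z<.055)&(s['depth']>0)&(abs(q[...,1])<.02)&(q[...,0]>-.1)&(q[...,0]<-.03)
p=q[o];print(len(p),p.min(0),p.max(0))
E
```

```text
t: 5.75
tcp_pos: [0.5182, -0.115, 0.0243]
tool_rot: [0.762, 0.634, 0.084, 0.103]
force: [8.7, -0.3, -2.1]
finger_gap: 0.4
gripper_force: 3.4
t: 6.25
tcp_pos: [0.5175, -0.1148, 0.0242]
tool_rot: [0.762, 0.634, 0.084, 0.103]
force: [5.7, -1.3, -1.8]
finger_gap: 0.398
gripper_force: 2.5
trap-frame tcp [-0.0828 -0.0006  0.0242]
364 [-0.07776952 -0.00618554  0.03609723] [-0.06919704  0.00453725  0.04544838]
```

```bash

python3 -m crank '0 0.12 0.03 0 0 0;0 0.228 -0.85 0 0 0;0 0.228 -0.85 0 0 0;0 0.228 -0.85 0 0 0;0 0.228 -0.85 0 0 0' >/dev/null
python3 -m crank '0 0.1 -0.4 0 0 0;0 0 0 0.083 0 0;0 0 0 0.083 0 0;0 0 0 0 0 0;0 0 0 0 0 0' -1
python3 - <<'E'
from h import *
tpos();s=snap('wrist','w5');q=L(s);z=q[...,2];dv=s['depth']>0
o=(s['image'][...,0]>90)&(s['image'][...,2]<60)&(z>.036)&(z<.055)&dv&(abs(q[...,1])<.02)&(q[...,0]>-.1)&(q[...,0]<-.03)
p=q[o];print('thumb',len(p),p.min(0),p.max(0))
m=dv&(z>.006)&(z<.015)&(q[...,0]>-.14)&(q[...,0]<-.01)&(abs(q[...,1])<.075);p=q[m];print(np.percentile(p[:,0],[.5,99.5]),np.percentile(p[:,1],[.5,99.5]))
m=dv&(z>.115)&(z<.14)&(abs(q[...,0])<.03)&(abs(q[...,1])<.07);p=q[m];print('tab',len(p),p.mean(0),np.percentile(p[:,1],[1,99]),np.polyfit(p[:,1],p[:,0],1))
goT(.03,0,.2)
E
```

```text
t: 7.3
tcp_pos: [0.519, -0.1132, 0.1799]
tool_rot: [0.768, 0.64, 0.0, -0.001]
force: [-0.1, 0.3, -0.3]
finger_gap: -0.001
gripper_force: 0.0
trap-frame tcp [-0.0816  0.0012  0.1799]
thumb 63 [-0.0764462  -0.00407245  0.03753786] [-0.07050212  0.0039061   0.04565529]
[-0.12942865 -0.01050759] [-0.05935455  0.05757891]
tab 1672 [-0.00572694  0.00256408  0.12735418] [-0.04789454  0.04651073] [ 0.003825   -0.00573675]
shift units [-0.031  2.814 -0.512] toolx yaw 79.59387787295537 z [-0.002  0.002 -1.   ]
```

```bash
sed -i 's/^H=.*;YA/H=np.array([.5947,-.1285]);YA/' h.py
python3 -m crank '0 0 -0.25 0 0 0;0 0.6 -0.25 0 0 0;0 0.7 0 0 0 0;0 0.8 0 0 0 0;0 0.6 0 0 0 0' -1 >/dev/null
python3 -m crank '0 0 0.5 0 0 0;0 0 0.5 0 0 0;0 0 0.5 0 0 0;0 0 0.4 0 0 0;0 0 0 0 0 0'
python3 - <<'E'
from h import *
tpos();goT(.02,0,.112)
E
```

```text
t: 8.35
tcp_pos: [0.6234, -0.1325, 0.1227]
tool_rot: [0.769, 0.64, -0.001, -0.003]
force: [-1.2, -0.1, 0.7]
finger_gap: -0.0
gripper_force: 0.0
trap-frame tcp [0.0289 0.0012 0.1227]
shift units [-0.031 -0.222  0.268] toolx yaw 79.55788052300065 z [-0.005  0.003 -1.   ]
```

```bash

python3 -m crank '0 -0.12 0.14 0 0 0;0 -0.13 0.13 0 0 0;0 0 0 0 0 0;0 0 0 0 0 0;0 0 0 0 0 0' | grep -E 'pos|force:'
python3 -m crank '0 -0.148 0.01 0 0 0;0 -0.148 0.01 0 0 0;0 -0.148 0.01 0 0 0;0 -0.148 0.01 0 0 0;0 -0.148 0.01 0 0 0'| grep -E 'pos|force:'
python3 -m crank '0 -0.125 0.02 0 0 0;0 -0.125 0.025 0 0 0;0 -0.125 0.03 0 0 0;0 -0.125 0.04 0 0 0;0 -0.125 0.05 0 0 0'| grep -E 'pos|force:'
python3 - <<'E'
from h import *
tpos();goT(-.0357,0,.1034);snap('wrist','w6')
E
```

```text
tcp_pos: [0.6169, -0.1319, 0.1146]
force: [-0.1, 0.2, -0.2]
gripper_force: 0.0
tcp_pos: [0.587, -0.1263, 0.1119]
force: [0.9, -0.3, -0.5]
gripper_force: 0.9
tcp_pos: [0.5627, -0.1219, 0.1054]
force: [2.6, -0.2, -0.1]
gripper_force: 1.1
trap-frame tcp [-0.0327  0.0008  0.1054]
shift units [-0.019 -0.076  0.049] toolx yaw 79.56877909686189 z [ 0.001 -0.    -1.   ]
```

View pics/w6.png

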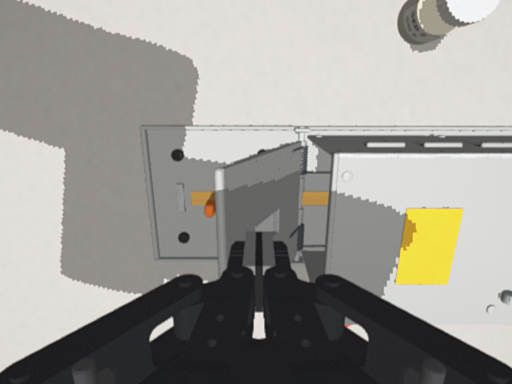

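The gate (edge at x≈217) is leaning out under the fingers, and the force is small. I'll carry on along the arc.

```bash

python3 -m crank '0 -0.13 0.055 0 0 0;0 -0.13 0.065 0 0 0;0 -0.13 0.08 0 0 0;0 -0.13 0.09 0 0 0;0 -0.13 0.1 0 0 0' | grep -E 'pos|force:'
python3 -m crank '0 -0.1 0.08 0 0 0;0 -0.1 0.09 0 0 0;0 -0.1 0.1 0 0 0;0 -0.1 0.11 0 0 0;0 -0.1 0.11 0 0 0'| grep -E 'pos|force:'
python3 - <<'E'
from h import *
tpos();goT(-.091,0,.0454)
E
```

```text
tcp_pos: [0.5372, -0.1172, 0.0896]
force: [3.2, -0.4, 1.2]
gripper_force: 1.4
tcp_pos: [0.5175, -0.1136, 0.07]
force: [2.8, -0.5, 1.8]
gripper_force: 1.6
trap-frame tcp [-0.0786  0.0007  0.07  ]
shift units [-0.018 -0.31   0.614] toolx yaw 79.57568303759989 z [ 0.001 -0.    -1.   ]
```

```bash

python3 -m crank '0 -0.08 0.11 0 0 0;0 -0.07 0.12 0 0 0;0 -0.06 0.125 0 0 0;0 -0.05 0.13 0 0 0;0 -0.05 0.13 0 0 0' | grep -E 'pos|force:'
python3 -m crank '0 -0.04 0.12 0 0 0;0 -0.04 0.12 0 0 0;0 -0.03 0.12 0 0 0;0 -0.02 0.12 0 0 0;0 0 0.1 0 0 0'| grep -E 'pos|force:'
python3 -m crank '0 0 0.03 0 0 0;0 0 0 0 0 0;0 0 0 0 0 0;0 0 0 0 0 0;0 0 0 0 0 0'| grep -E 'pos|force:'
python3 - <<'E'
from h import *
tpos();snap('wrist','w7')
E
```

```text
tcp_pos: [0.5053, -0.1113, 0.0452]
force: [3.4, -0.6, 3.0]
gripper_force: 1.8
tcp_pos: [0.4997, -0.1102, 0.022]
force: [2.8, -1.2, 4.5]
gripper_force: 2.0
tcp_pos: [0.4996, -0.1101, 0.0212]
force: [0.1, -1.2, 3.5]
gripper_force: 2.0
trap-frame tcp [-0.0968  0.0009  0.0212]
```

View pics/w7.png

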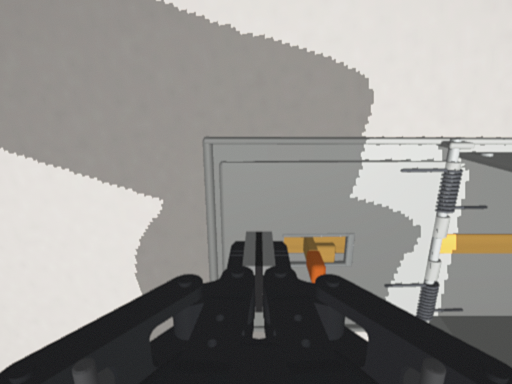

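The hook stands up through the slot at (315,262), and the gate is about 3 mm off flat. I'll press down gently.

```bash

python3 -m crank '0 0 0.04 0 0 0;0 0 0.03 0 0 0;0 0 0.02 0 0 0;0 0 0 0 0 0;0 0 0 0 0 0' | grep -E 'pos|force:'
python3 -m crank '0 0 0.01 0 0 0;0 0 0.01 0 0 0;0 0 0 0 0 0;0 0 0 0 0 0;0 0 0 0 0 0'| grep -E 'pos|force:'
```

```text
tcp_pos: [0.4996, -0.1101, 0.0175]
force: [-1.1, -1.2, 5.8]
gripper_force: 2.7
tcp_pos: [0.4996, -0.1101, 0.0172]
force: [-0.8, 0.2, 9.0]
gripper_force: 4.8
```

```bash

python3 -m crank '0 0 0.02 0 0 0;0 0.05 0 0 0 0;0 0.08 0 0 0 0;0 0.08 0 0 0 0;0 0.04 0 0 0 0' | grep -E 'pos|force:'
python3 -m crank '0 0.05 0 0 0 0;0 0.05 0 0 0 0;0 0.05 0 0 0 0;0 0.03 0 0 0 0;0 0 0 0 0 0'| grep -E 'pos|force:'
python3 - <<'E'
from h import *
tpos();snap('wrist','w8')
E
```

```text
tcp_pos: [0.5009, -0.1096, 0.0163]
force: [-17.2, -4.7, 22.3]
gripper_force: 11.4
tcp_pos: [0.5047, -0.1091, 0.0162]
force: [-18.9, -1.0, 25.2]
gripper_force: 13.0
trap-frame tcp [-0.0921  0.0028  0.0162]
```

```bash

python3 -m crank '0 -0.06 0 0 0 0;0 -0.06 0 0 0 0;0 -0.06 -0.02 0 0 0;0 0 0 0 0 0;0 0 0 0 0 0' | grep -E 'pos|force:'
python3 -m crank '0 0 -0.02 0 0 0;0 0 0 0 0 0;0 0 0 0 0 0;0 0 0 0 0 0;0 0 0 0 0 0'| grep -E 'pos|force:'
python3 - <<'E'
from h import *
tpos();s=snap('wrist','w9');q=L(s);z=q[...,2];dv=s['depth']>0
o=(s['image'][...,0]>90)&(s['image'][...,2]<60)&(z>.036)&(z<.055)&dv&(abs(q[...,1])<.02)&(q[...,0]>-.1)&(q[...,0]<-.03)
p=q[o];print('thumb',len(p),p.min(0),p.max(0))
m=dv&(z>.006)&(z<.0155)&(q[...,0]>-.14)&(q[...,0]<-.06)&(abs(q[...,1])<.075);p=q[m];print(np.percentile(p[:,0],[.5,99.5]),np.percentile(p[:,1],[.5,99.5]))
m=dv&(z>.092)&(z<.108)&(q[...,0]>-.02)&(q[...,0]<.2)&(abs(q[...,1])<.08);p=q[m];print('roof',np.percentile(p[:,0],1),np.percentile(p[:,1],[1,99]))
E
```

```text
tcp_pos: [0.5043, -0.1093, 0.0169]
force: [-8.2, 2.1, 14.1]
gripper_force: 7.5
tcp_pos: [0.5047, -0.1094, 0.0172]
force: [-6.2, 1.6, 10.8]
gripper_force: 5.2
trap-frame tcp [-0.0919  0.0025  0.0172]
thumb 260 [-0.07813422 -0.00136081  0.03612596] [-0.06626347  0.0099719   0.04515505]
[-0.12536808 -0.06046272] [-0.05764631  0.05811945]Traceback (most recent call last):
  File "<stdin>", line 6, in <module>
    return _quantile_unchecked(
        a, q, axis, out, overwrite_input, method, keepdims, weights)
    return _ureduce(a,
                    func=_quantile_ureduce_func,
    ...<5 lines>...
                    overwrite_input=overwrite_input,
                    method=method)
    r = func(a, **kwargs)
    result = _quantile(arr,
                       quantiles=q,
    ...<2 lines>...
                       out=out,
                       weights=wgt)
    slices_having_nans = np.isnan(arr[-1, ...])
                                  ~~~^^^^^^^^^
IndexError: index -1 is out of bounds for axis 0 with size 0
```

```bash

python3 -m crank '0 0.03 -0.01 0 0 0;0 0.03 0 0 0 0;0 0.03 0 0 0 0;0 0.03 0 0 0 0;0 0.03 0 0 0 0' | grep -E 'pos|force:'
python3 -m crank '0 0.03 0 0 0 0;0 0.03 0 0 0 0;0 0.03 0 0 0 0;0 0.03 0 0 0 0;0 0 0 0 0 0'| grep -E 'pos|force:'
python3 - <<'E'
from h import *
tpos()
E
```

```text
tcp_pos: [0.5099, -0.1105, 0.0173]
force: [-8.2, -0.7, 9.3]
gripper_force: 5.2
tcp_pos: [0.5144, -0.1113, 0.0173]
force: [-7.4, 1.3, 10.7]
gripper_force: 5.0
trap-frame tcp [-0.0821  0.0024  0.0173]
```

```bash

python3 -m crank '0 0.03 0 0 0 0;0 0.03 0 0 0 0;0 0.03 0 0 0 0;0 0.03 0 0 0 0;0 0 0 0 0 0' | grep -E 'pos|force:'
python3 -m crank '0 0.03 0 0 0 0;0 0.03 0 0 0 0;0 0.03 0 0 0 0;0 0 0 0 0 0;0 0 0 0 0 0'| grep -E 'pos|force:'
python3 - <<'E'
from h import *
tpos();s=snap('wrist','w10');q=L(s);z=q[...,2];dv=s['depth']>0
o=(s['image'][...,0]>90)&(s['image'][...,2]<60)&(z>.036)&(z<.055)&dv&(abs(q[...,1])<.02)&(q[...,0]>-.1)&(q[...,0]<-.03)
p=q[o];print('thumb',len(p),p.min(0),p.max(0))
m=dv&(z>.006)&(z<.0155)&(q[...,0]>-.14)&(q[...,0]<-.06)&(abs(q[...,1])<.075);p=q[m];print(np.percentile(p[:,0],[.5,99.5]),np.percentile(p[:,1],[.5,99.5]))
E
```

```text
tcp_pos: [0.5192, -0.1122, 0.0173]
force: [-7.5, 0.8, 9.8]
gripper_force: 4.9
tcp_pos: [0.5227, -0.1128, 0.0173]
force: [-7.1, 1.6, 9.4]
gripper_force: 5.0
trap-frame tcp [-0.0736  0.0024  0.0173]
thumb 128 [-0.05821339  0.00025908  0.03610138] [-0.05301159  0.00445334  0.04500664]
[-0.12522179 -0.06033563] [-0.05787553  0.05810541]
```

View pics/w10.png

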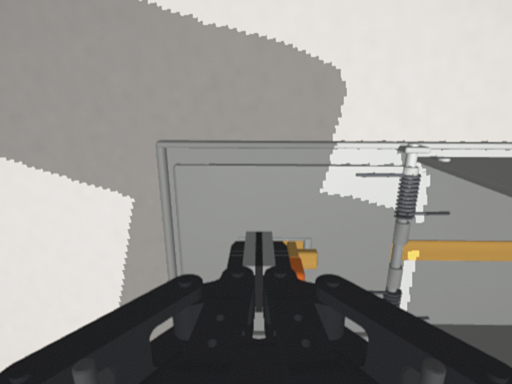

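The hook at (298,260) is almost home, with its nose over the sheet at about (308,258). I'll push the last stretch to the stop.

```bash

python3 -m crank '0 0.03 0 0 0 0;0 0.03 0 0 0 0;0 0 0 0 0 0;0 0 0 0 0 0;0 0 0 0 0 0' | grep -E 'pos|force:'
python3 -m crank '0 0.03 0 0 0 0;0 0.03 0 0 0 0;0 0 0 0 0 0;0 0 0 0 0 0;0 0 0 0 0 0'| grep -E 'pos|force:'
python3 - <<'E'
from h import *
tpos()
E
```

```text
tcp_pos: [0.5235, -0.1129, 0.0173]
force: [-9.3, 0.4, 10.6]
gripper_force: 7.0
tcp_pos: [0.5236, -0.1129, 0.0173]
force: [-14.3, -0.5, 14.7]
gripper_force: 9.5
trap-frame tcp [-0.0728  0.0025  0.0173]
```

The hook is at its stop: motion ceased and the force rose. I'll ease off and lift.

```bash

python3 -m crank '0 -0.06 0 0 0 0;0 -0.06 0 0 0 0;0 -0.05 0 0 0 0;0 0 0 0 0 0;0 0 0 0 0 0' | grep -E 'pos|force:'
python3 -m crank '0 0 -0.02 0 0 0;0 0 -0.03 0 0 0;0 0 -0.03 0 0 0;0 0 -0.04 0 0 0;0 0 0 0 0 0'| grep -E 'pos|force:'
python3 -m crank '0 -0.02 -0.05 0 0 0;0 -0.02 -0.1 0 0 0;0 0 -0.2 0 0 0;0 0 -0.4 0 0 0;0 0 -0.6 0 0 0'| grep -E 'pos|force:'
python3 -m crank '0 0 -0.8 0 0 0;0 0 -0.8 0 0 0;0 -0.3 -0.5 0 0 0;0 -0.3 0 0 0 0;0 0 0 0 0 0'| grep -E 'pos|force:'
python3 - <<'E'
from h import *
st();tpos();s=snap('wrist','w11');q=L(s);z=q[...,2];dv=s['depth']>0
o=(s['image'][...,0]>90)&(s['image'][...,2]<60)&(z>.036)&(z<.055)&dv&(abs(q[...,1])<.02)&(q[...,0]>-.1)&(q[...,0]<-.03)
p=q[o];print('thumb',len(p),p.min(0),p.max(0))
for a in(-.11,-.09,-.05,-.03):
    m=dv&(abs(q[...,0]-a)<.003)&(abs(q[...,1]-.03)<.01);print(a,np.median(z[m]))
E
```

```text
tcp_pos: [0.5234, -0.1131, 0.0174]
force: [-2.7, 2.3, 6.2]
gripper_force: 3.2
tcp_pos: [0.5238, -0.1135, 0.0218]
force: [-3.8, 1.6, 1.1]
gripper_force: 2.4
tcp_pos: [0.5273, -0.116, 0.0777]
force: [0.0, 0.3, -0.2]
gripper_force: 0.0
tcp_pos: [0.5014, -0.1106, 0.1619]
force: [-0.2, 0.4, -0.2]
gripper_force: 0.0
20.6 [ 0.5014 -0.1106  0.1619] [0.769 0.64  0.001 0.001] [-0.2  0.4 -0.2] 0.0009239113464517986 [-0.44  0.48  1.78  0.    0.88 -0.25]
trap-frame tcp [-0.095   0.0008  0.1619]
thumb 81 [-0.05899942 -0.00454674  0.03606697] [-0.05218224  0.00383589  0.0458085 ]
-0.11 0.25585497547825603
-0.09 0.023516908014975083
-0.05 0.019784588356247534
-0.03 0.018828420944111163
```

View pics/w11.png

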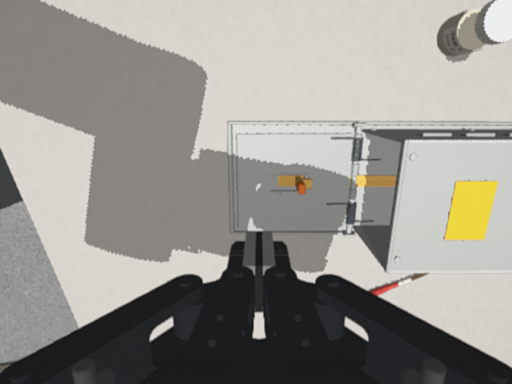

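The gate lies down, held by the hook at (302,187), with the arm clear. Sheet height is about 17.5 mm plus a 0.05 rad slope, and the thumb centre is at x ≈ -55.6 mm, which matches the hook being home.

```bash
python3 -c "
from station import manip;print(manip.sign_off())"
```

```text
the job is handed in; nothing more can be done
None
```

The trap is set and handed in: the last picture, taken with the arm clear, shows the gate held down by the hook alone and the hook home; drawing the hook out shifted the trap about 4.5 mm, and the sign-off returned no verdict.

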